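# Clamp a jam jar and unscrew its lug cap

## Task

Brace the jam jar that stands in the bench clamp: turn the clamp's sleeve clockwise until its pointer clicks in at the third mark (three dots), and never on to the fourth, which would crack the glass. Then unscrew the jar's tight cap anticlockwise until its threads let go and lift it straight up, without lifting the jar or letting it turn. Finish still holding the cap in the gripper, level, about two centimetres above the jar's mouth and centred over it, with everything else left where it stands.

Things in the scene. Friction and masses are not known exactly. Their poses are not given: they have to be found in the camera images.
- clamp: Aluminium bench clamp fixed to the table; base plate 100 (x) x 270 (y) x 12 mm, origin at the centre of its underside. Along its y: jar on the plate at +55 mm, behind it a V-block (to +113 mm, 42 mm high), before it a sprung pad driven 6 mm per rad by the sleeve, which stands on a tower at -68 mm. At marks 1 and 2 the jar is loose and turns with its cap; at mark 3 it is held with about 19 N.
- sleeve (a joint): Turn of the sleeve about its upright axis, rad, clockwise from above. Clicks in at 0 (first mark, one dot), 0.45, 0.90 (third, wanted; three dots), 1.35 (fourth); stops at -0.06 and 1.41. Takes up to 0.5 N m, stays where left. Starts anywhere from mark 1 to 2. At the third mark the pointer stands 13 degrees from the clamp's -x direction, towards its +y.
- sleeve_top (a point): Centre of the sleeve's top face, 84 mm above the table. Dark knurled steel cylinder, 44 mm across, 34 mm high, white line on top in line with a small pointer at its foot (5 mm high, reaching 31 mm from the axis). Below it a dial plate of 38 mm radius with the marks, its top 50 mm above the table. Hold it in its upper 25 mm.
- jar: Loose plain glass jam jar standing on the clamp's base plate, 60 mm across (foot 44 mm) up to 40 mm high, then a shoulder to a 38 mm neck at 46 mm; 0.2 to 0.4 kg; origin at the centre of its underside, z up. The neck has three short threads; a springy seal keeps the cap tight (0.2 to 0.5 N m).
- jar_mouth (a point): Centre of the rim of the jar's neck, 62 mm above the jar's underside (the seal stands up to 5.5 mm above it).
- jar_side (a point): Point on the side of the jar, 30 mm from its axis along its x and 20 mm above its underside; moves sideways if the jar turns.
- cap: Loose ribbed steel screw cap, 55 mm across, 18 mm high, 45 g; origin at the centre of its lower edge; screwed on, 50 mm above the jar's underside. Yaw of cap minus yaw of jar (anticlockwise from above): starts 0.02 to 0.35 rad, rises 1.5 mm from 0.5 to 1.1, free from 1.19 to 1.70 (then pops up 1 mm, torque drops), beyond that jams on the next threads. Turning 1.27 rad always frees it.
- cap_top (a point): Centre of the cap's top face, 18 mm above its origin.
- tall_jar: Bystander: slimmer, taller closed jar, 48 mm in diameter and 100 mm high, standing apart from the clamp; origin under its centre.
- stamp: Bystander: white plunger stamp, 46 mm wide and 43 mm high, beside the clamp on its far side; origin under its centre.
- cake: Bystander: persimmon-shaped rice cake, 48 mm wide and 40 mm high, beside the clamp on its near side; origin under its centre.
- cake_b: Bystander: another persimmon-shaped rice cake, 49 mm wide, apart from the clamp; origin under its centre.
- leaf_cake: Bystander: small flat green rice cake, 49 mm long and 27 mm high, apart from the clamp; origin under its centre.

How it is judged:
By the outcome, as a careful person would: the job done as asked, in the order asked, and still so for the second after the job is handed in, while the arm keeps its last pose, push and grip.
It also fails if it takes over 42 s, if anything falls off the work surface, if the arm or the gripper's body presses on something with over 40 N, if the wrist force passes 120 N, or if a joint passes its speed limit or range.

## Robot

A 6-joint arm with a two-finger parallel gripper is mounted at the origin on the work surface; the furniture and walls round the work are solid. World frame = base frame: x ahead of the robot, y to its left, z up, the work surface at z = 0. Lengths are in m, angles in rad, forces in N, time in s.
With the tool pointing down it reaches from about 0.275 to 0.75 m from the base axis. Payload 10.2 kg.
Tool frame: the origin (TCP) lies midway between the tips of the shut fingers; the grasp point (between the pads) lies 19 mm behind it; z points along the fingers, y is the line along which they close (so a half turn about z gives the same grasp; the last joint's range is limited). The gripper opens to 85 mm and grips with 20 to 120 N. Pads are 22 mm wide; open, the fingers measure 114 mm over their backs; the gripper's body (76 mm by 85 mm) begins 54 mm behind the grasp point. The pads swing forward as they close: fully open they stand 13 mm farther back than shut.
Start: joints at [0.954, 0.313, 1.498, -0, 1.331, -0.223], TCP at [0.201, 0.485, 0.231] pointing down, gripper open.
Joint ranges: [-2.94, 2.94], [-0.97, 2.17], [0.19, 2.56], [-1.23, 4.37], [0.02, 3.11], [-2.88, 2.88]. Speed limits (rad/s): [2.39, 2.39, 3.01, 3.14, 3.14, 3.14].

## Interface

Orientations are given as a 3x3 rotation matrix whose columns are the frame's x, y, z axes.
In Python, from station import manip gives the robot as it stands. The module is installed in compiled form; this text tells all that it offers.
- The arm moves only by the tool step_arm, never from a script. Its argument "targets" is a list of rows, each an object with "dp": the shift along the tool's x, y, z as a fraction of full scale, a list of three; "angular": the turn, a rotation vector about the tool's x, y, z as a fraction of full scale, a list of three; "grip": the opening, from 0 (shut) to 1 (fully open). A call has 1 to 12 rows; each row shifts and turns the commanded pose from where the row before left it, along the tool's axes as they then stand; what a row does not reach is not made up. Full scale, the value 1, is 0.4 m for a shift and pi/4 rad for a turn. A row lasts 1/8 s, in which the tool goes at most 62.5 mm and 10.7 degrees, less where a joint would pass 70% of its speed; a pose out of reach is approached as far as the arm can. A call with a number of a shift or a turn outside -1 to 1 is refused whole. A call with a gripper value outside its range is refused whole. The fingers move at their own pace and stop on an object; the grip force is fixed at half the most. Time passes only in rows, so rows that do not move let the fingers close. It gives the time, the measured TCP pose, the force, the opening and the grip force at its end, in the units of the state.
- manip.observe(): the state, without advancing time (a new reading comes with each control period).
- manip.grab_frame(name): name is "side" or "top" or "wrist"; returns a dict with "image" (420x560x3 uint8, red, green, blue), "fx", "fy", "cx", "cy" (pixels), "position" and "rotation" of the camera in the world; the wrist camera has in their place "mount" (4x4, takes a point from camera to tool coordinates, whose origin is the TCP and whose axes are the flange's). Camera axes: x right, y up, looking along -z (the intrinsics and any distortion apply to the point x, -y, -z); pixel columns grow to the right and rows downward; lengths in m; the calibration is good to about 2 mm. A picture is of the moment at which its call begins: read the wrist's pose just before it. There is no depth.
- manip.close_job(): hands the job in; it is judged then, once.
The state is a dict: "time": time; "q": joint angles; "qvel": joint speeds; "joint_torque": joint torques, N m; "ee_pos": TCP position; "orientation": TCP orientation; "contact_force": force on the tool from outside, world axes, zero at the start; "moment": the same for the moment, N m; "width": opening from 0.0 (shut) to 1.0 (fully open); "finger_force": force on a finger pad.
Only numpy, scipy, OpenCV 4.12 (cv2) and the standard library are available. Lean on these libraries where they do the work, as an engineer would, in place of code of your own. Each camera call takes 0.05 s, during which the arm holds its last target. There are 200 camera calls.

## Working session

There is one attempt and no reset: what is moved stays moved. The work goes in short steps, Python scripts to look and compute and a tool call to move; the robot and the scene stay as the last step left them, time stands still between calls to the robot, and variables do not carry over. Pictures are saved under pics/ and viewed, at most 10 in all, crops included, and the job is handed in when it is done.

Besides the shell and the picture viewer there is one more tool, called after "Emit:" as name(argument=value, ...) on one line, values as JSON. step_arm: Moves the arm, as the interface text tells. Shift numbers are shares of 0.4 m and turn numbers shares of pi/4 rad, none past 1 either way. Its arguments: {"type":"object","properties":{"targets":{"type":"array"}},"required":["targets"]}

```bash
mkdir -p pics; python3 - <<'E'
from station import manip
import cv2,numpy as np
s=manip.observe();print({k:np.round(v,3).tolist() for k,v in s.items()})
for n in("side","top","wrist"):
    f=manip.grab_frame(n);cv2.imwrite(f"pics/{n}0.png",f["image"][:,:,::-1])
    print(n,{k:np.round(v,4).tolist() for k,v in f.items() if k!="image"})
E
```

```text
{'time': 0.0, 'q': [0.954, 0.313, 1.498, -0.0, 1.331, -0.223], 'qvel': [-0.002, 0.0, -0.0, -0.001, -0.001, -0.0], 'joint_torque': [-0.0, -41.226, -25.974, -0.0, 0.004, 0.0], 'ee_pos': [0.201, 0.485, 0.231], 'orientation': [[-0.923, 0.384, -0.001], [0.384, 0.923, -0.001], [0.0, -0.001, -1.0]], 'contact_force': [-0.466, 0.88, -0.073], 'moment': [0.002, -0.033, 0.075], 'finger_force': 0.0, 'width': 1.003}
side {'fx': 387.048, 'fy': 387.048, 'cx': 279.7429, 'cy': 206.1382, 'position': [0.009, -0.7297, 0.757], 'rotation': [[0.8009, 0.3531, -0.4837], [-0.5984, 0.4393, -0.67], [-0.0241, 0.826, 0.5631]]}
top {'fx': 429.465, 'fy': 429.465, 'cx': 278.2581, 'cy': 215.7026, 'position': [0.3329, 0.0754, 1.1209], 'rotation': [[0.0066, 0.9782, -0.2074], [-1.0, 0.0058, -0.0043], [-0.003, 0.2074, 0.9782]]}
wrist {'fx': 289.1249, 'fy': 289.1249, 'cx': 281.1003, 'cy': 209.7721, 'mount': [[0.001, 0.9615, 0.2747, 0.0696], [1.0, -0.001, -0.0001, 0.0008], [0.0002, 0.2747, -0.9615, -0.1427], [0.0, 0.0, 0.0, 1.0]]}
```

View pics/top0.png

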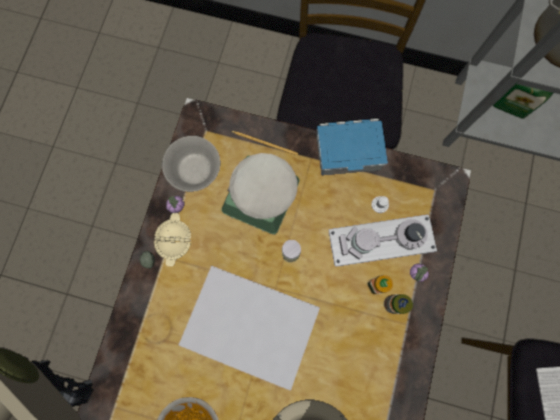

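View pics/side0.png

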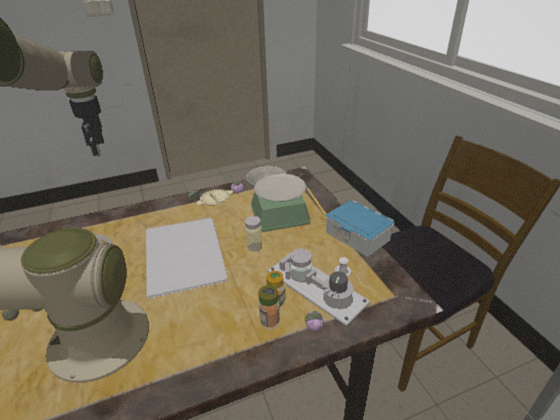

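Top: the clamp plate spans about (330-437, 217-265), with the cap at ~(366,240) and the dark sleeve at ~(412,234). Side: cap at ~(301,260), sleeve at ~(338,283). Next I'll cast these pixels to points and view the crops.

```bash
cat > h.py <<'E'
import numpy as np,cv2
def cam(f,s=None):
    if "mount" in f:
        M=np.array(f["mount"]);R=np.array(s["orientation"])
        return R@M[:3,3]+np.array(s["ee_pos"]),R@M[:3,:3]
    return np.array(f["position"]),np.array(f["rotation"])
def ray(f,uv,z,s=None):
    p,R=cam(f,s);d=R@np.array([(uv[0]-f["cx"])/f["fx"],-(uv[1]-f["cy"])/f["fy"],-1])
    return p+d*(z-p[2])/d[2]
def proj(f,P,s=None):
    p,R=cam(f,s);c=R.T@(np.array(P)-p)
    return np.array([f["cx"]-f["fx"]*c[0]/c[2],f["cy"]+f["fy"]*c[1]/c[2]])
E
python3 - <<'E'
from station import manip
from h import *
t=manip.grab_frame("top");d=manip.grab_frame("side")
for n,uv,z in(("cap",(366,240),.08),("sleeve",(412,234),.084),("tl",(330,229),.012),("tr",(432,217),.012),("br",(437,251),.012),("bl",(334,265),.012)):print(n,ray(t,uv,z).round(3))
for n,uv,z in(("cap",(301,258),.08),("sleeve",(339,279),.084)):print(n,ray(d,uv,z).round(3))
a=cv2.resize(t["image"][195:320,320:445],(400,400),interpolation=2);b=cv2.resize(d["image"][230:340,250:380],(473,400),interpolation=2)
b=cv2.resize(b,(400,338)); b=np.vstack([b,np.zeros((62,400,3),np.uint8)])
cv2.imwrite("pics/c1.png",np.hstack([a,b])[:,:,::-1])
E
```

```text
cap [ 0.494 -0.135  0.08 ]
sleeve [ 0.509 -0.247  0.084]
tl [ 0.533 -0.056  0.012]
tr [ 0.567 -0.325  0.012]
br [ 0.477 -0.332  0.012]
bl [ 0.439 -0.064  0.012]
cap [ 0.491 -0.15   0.08 ]
sleeve [ 0.512 -0.268  0.084]
```

View pics/c1.png

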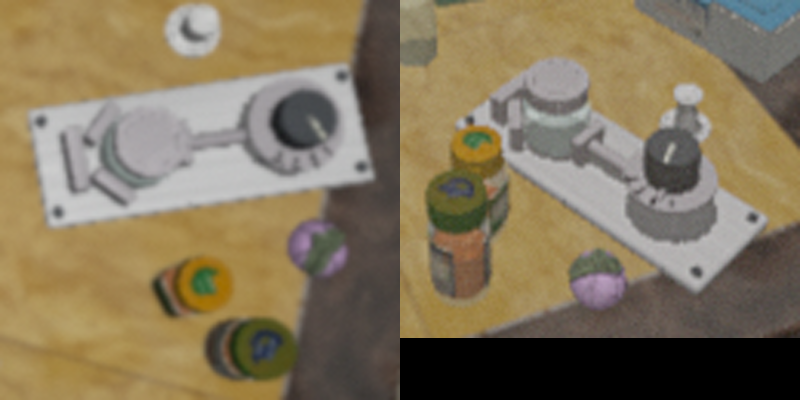

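Crop: sleeve at ~(303,118) in the left half, with its line pointing to lower right (-x,-y), between marks 1 and 2; cap at ~(155,140). The clamp centre is near (0.505,-0.19), yaw about 0.13. I'll move above it for a wrist view.

Emit:
step_arm(targets=[{"dp": [-0.113,-0.106,0.006],"angular": [0,0,0],"grip": 1},{"dp": [-0.113,-0.106,0.006],"angular": [0,0,0],"grip": 1},{"dp": [-0.113,-0.106,0.006],"angular": [0,0,0],"grip": 1},{"dp": [-0.113,-0.106,0.006],"angular": [0,0,0],"grip": 1},{"dp": [-0.113,-0.106,0.006],"angular": [0,0,0],"grip": 1},{"dp": [-0.113,-0.106,0.006],"angular": [0,0,0],"grip": 1},{"dp": [-0.113,-0.106,0.006],"angular": [0,0,0],"grip": 1},{"dp": [-0.113,-0.106,0.006],"angular": [0,0,0],"grip": 1},{"dp": [-0.113,-0.106,0.006],"angular": [0,0,0],"grip": 1},{"dp": [-0.113,-0.106,0.006],"angular": [0,0,0],"grip": 1},{"dp": [-0.113,-0.106,0.006],"angular": [0,0,0],"grip": 1},{"dp": [-0.113,-0.106,0.006],"angular": [0,0,0],"grip": 1}])

```text
time: 1.75
ee_pos: [0.5076, -0.1952, 0.2024]
orientation: [[-0.923, 0.384, 0.0], [0.384, 0.923, 0.0], [-0.0, 0.0, -1.0]]
contact_force: [0.6, 0.4, 0.9]
width: 1.002
finger_force: 0.0
```

```bash
cat > look.py <<'E'
from station import manip
from h import *
import pickle,sys
def look(n):
    s=manip.observe();f=manip.grab_frame("wrist");cv2.imwrite(f"pics/{n}.png",f["image"][:,:,::-1])
    pickle.dump((s,f),open(n+".pkl","wb"));print(s["time"],np.round(s["ee_pos"],4),np.round(s["orientation"],3).tolist(),np.round(s["q"],3),s["width"]);return s,f
if __name__=="__main__":look(sys.argv[1])
E
python3 look.py w1
```

```text
1.75 [ 0.5076 -0.1952  0.2024] [[-0.923, 0.384, 0.0], [0.384, 0.923, 0.0], [-0.0, 0.0, -1.0]] [-0.583  0.377  1.485  0.     1.279 -1.759] 1.0016785705110391
```

View pics/w1.png

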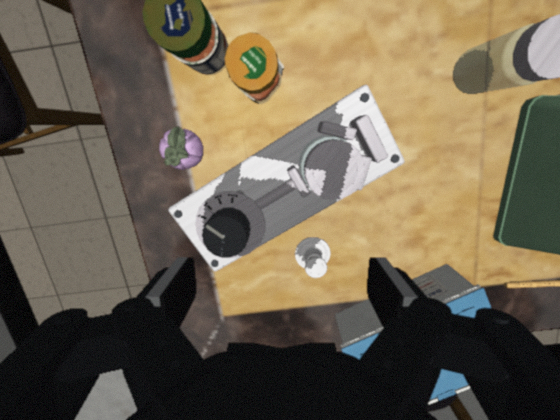

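Wrist: clamp screws at ~(178,214), (364,97), (395,159), (215,263); sleeve top at ~(226,232) with its white line towards (207,230); cap at ~(340,172), half in shadow. I'll fit these.

```bash
cat > fit.py <<'E'
from h import *
import pickle
s,f=pickle.load(open("w1.pkl","rb"));g=cv2.cvtColor(f["image"],7).astype(float)
P=[]
for u,v in((178,214),(364,97),(395,159),(215,263)):
    w=g[v-7:v+8,u-7:u+8];yy,xx=np.mgrid[v-7:v+8,u-7:u+8];r=np.hypot(xx-u,yy-v)<6
    k=np.clip(130-w,0,None)*r;uv=((k*xx).sum()/k.sum(),(k*yy).sum()/k.sum());p=ray(f,uv,.012,s);P.append(p);print(np.round(uv,1),p.round(4))
P=np.array(P);c=P.mean(0);d=(P[1]+P[2]-P[0]-P[3]);yaw=np.arctan2(-d[0],d[1]);R=np.array([[np.cos(yaw),-np.sin(yaw)],[np.sin(yaw),np.cos(yaw)]])
print("clamp",c.round(4),"yaw",yaw,"diag",[np.linalg.norm(P[i]-P[j]).round(4) for i,j in((0,2),(1,3),(0,1),(1,2))])
S=c[:2]+R@[0,-.068];J=c[:2]+R@[0,.055];print("sleeve",S.round(4),"jar",J.round(4))
print("proj sleeve",proj(f,[*S,.084],s),"cap",proj(f,[*J,.08],s))
np.save("clamp.npy",[*c[:2],yaw])
# third mark pointer
print("third dir",np.degrees(np.arctan2(*(R@[-np.cos(.2269),np.sin(.2269)])[::-1])))
# draw
im=cv2.resize(f["image"][60:290,150:420],None,fx=2.6,fy=2.6,interpolation=2)[:,:,::-1].copy()
def poly(C,z,r,col):
    q=np.array([(proj(f,[C[0]+r*np.cos(a),C[1]+r*np.sin(a),z],s)-[150,60])*2.6 for a in np.linspace(0,6.28,60)]).astype(int);cv2.polylines(im,[q],True,col,1)
poly(S,.084,.022,(0,0,255));poly(S,.05,.038,(0,255,0));poly(J,.08,.0275,(0,0,255));poly(J,.062,.0275,(0,255,0))
e=[proj(f,[*(S+.022*(R@[-np.cos(.2269),np.sin(.2269)])),.084],s),proj(f,[*S,.084],s)]
e=[tuple(int(x) for x in (q-[150,60])*2.6) for q in e];cv2.line(im,*e,(255,0,0),1)
cv2.imwrite("pics/o1.png",im)
E
python3 fit.py
```

```text
[177.8 213.5] [ 0.4884 -0.3208  0.012 ]
[364.1  97.2] [ 0.4494 -0.0733  0.012 ]
[394.5 158.2] [ 0.5247 -0.0615  0.012 ]
[214.3 262.9] [ 0.5638 -0.309   0.012 ]
clamp [ 0.5066 -0.1911  0.012 ] yaw 0.15659948749254285 diag [np.float64(0.2619), np.float64(0.262), np.float64(0.2506), np.float64(0.0762)]
sleeve [ 0.5172 -0.2583] jar [ 0.498  -0.1368]
proj sleeve [223.67768196 237.56293494] cap [334.95002179 170.49560248]
third dir 175.97207733571605
```

View pics/o1.png

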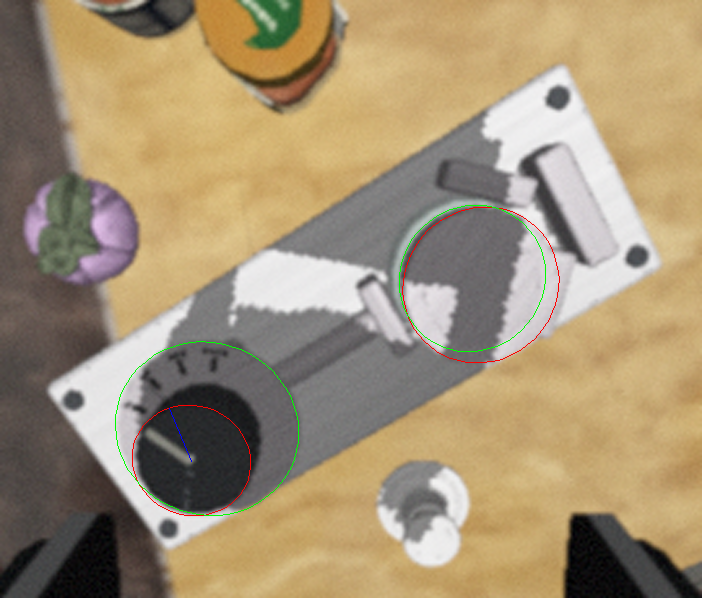

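Overlay fits: red sleeve circle and cap circle lie on the real edges, the line points from (190,460) to (145,432), and mark 3 is the blue direction. I'll measure the line angle numerically.

```bash
cat > line.py <<'E'
from h import *
import pickle,sys
n=sys.argv[1];s,f=pickle.load(open(n+".pkl","rb"));cx,cy,yaw=np.load("clamp.npy")
R=np.array([[np.cos(yaw),-np.sin(yaw)],[np.sin(yaw),np.cos(yaw)]]);S=np.array([cx,cy])+R@[0,-.068]
g=cv2.cvtColor(f["image"],7).astype(float);N=220;k=.00025  # rectify top-face plane, world axes
ii,jj=np.mgrid[-N//2:N//2,-N//2:N//2]*k
pts=np.array([[proj(f,[S[0]+a,S[1]+b,.084],s) for a,b in zip(r,q)] for r,q in zip(ii,jj)],np.float32)
t=cv2.remap(f["image"],pts[...,0],pts[...,1],cv2.INTER_LINEAR);g=cv2.cvtColor(t,7)
m=(np.hypot(ii,jj)<.0195)&(g>float(sys.argv[2]));x,y=ii[m],jj[m]
vx,vy,x0,y0=cv2.fitLine(np.c_[x,y].astype(np.float32),cv2.DIST_HUBER,0,1e-5,1e-5).ravel()
if vx*x0+vy*y0<0:vx,vy=-vx,-vy
a=np.degrees(np.arctan2(vy,vx))%360;print("n",m.sum(),"line mid",x0,y0,"angle",a,"CW to 3rd deg",(a-(np.degrees(yaw)+180-13)))
print("perp offset mm",1e3*(vx*y0-vy*x0), "pct",np.percentile(g[np.hypot(ii,jj)<.0195],[5,50,90,97]))
E
python3 line.py w1 75
```

```text
n 1346 line mid -0.008232355 -0.0048211366 angle 209.88336 CW to 3rd deg 33.910872109171834
perp offset mm 0.078470916 pct [ 38.  41.  59. 118.]
```

Line is centred (0.1 mm) and needs 33.9° clockwise. Going over the sleeve and down.

Emit:
step_arm(targets=[{"dp": [-0.041,-0.068,0],"angular": [0,0,0],"grip": 1},{"dp": [-0.042,-0.068,0],"angular": [0,0,0],"grip": 1},{"dp": [0,0,0.1],"angular": [0,0,0],"grip": 1},{"dp": [0,0,0.1],"angular": [0,0,0],"grip": 1},{"dp": [0,0,0.1],"angular": [0,0,0],"grip": 1},{"dp": [0,0,0.07],"angular": [0,0,0],"grip": 1},{"dp": [0,0,0],"angular": [0,0,0],"grip": 1}])

```text
time: 2.68
ee_pos: [0.516, -0.2554, 0.0528]
orientation: [[-0.923, 0.384, -0.003], [0.384, 0.923, 0.003], [0.004, 0.001, -1.0]]
contact_force: [0.5, 1.0, 0.6]
width: 0.999
finger_force: 0.0
```

Emit:
step_arm(targets=[{"dp": [0,0,0],"angular": [0,0,0],"grip": 1},{"dp": [0,0,0],"angular": [0,0,0],"grip": 1}])

```text
time: 2.92
ee_pos: [0.5175, -0.2565, 0.0559]
orientation: [[-0.923, 0.384, 0.002], [0.384, 0.923, -0.001], [-0.002, -0.001, -1.0]]
contact_force: [-1.0, -0.1, 0.9]
width: 0.999
finger_force: 0.0
```

Emit:
step_arm(targets=[{"dp": [0,-0.004,0.004],"angular": [0,0,0],"grip": 1},{"dp": [0,0,0],"angular": [0,0,0],"grip": 1},{"dp": [0,0,0],"angular": [0,0,0],"grip": 1}])

```text
time: 3.3
ee_pos: [0.5163, -0.2577, 0.053]
orientation: [[-0.923, 0.384, 0.0], [0.384, 0.923, -0.0], [-0.0, -0.0, -1.0]]
contact_force: [1.0, 0.5, -0.0]
width: 0.998
finger_force: 0.0
```

Emit:
step_arm(targets=[{"dp": [0,0,0],"angular": [0,0,0],"grip": 0},{"dp": [0,0,0],"angular": [0,0,0],"grip": 0},{"dp": [0,0,0],"angular": [0,0,0],"grip": 0},{"dp": [0,0,0],"angular": [0,0,0],"grip": 0},{"dp": [0,0,0],"angular": [0,0,0],"grip": 0},{"dp": [0,0,0],"angular": [0,0,0],"grip": 0}])

```text
time: 4.05
ee_pos: [0.5159, -0.2586, 0.0536]
orientation: [[-0.923, 0.384, -0.0], [0.384, 0.923, -0.002], [-0.0, -0.002, -1.0]]
contact_force: [-6.0, -3.5, 5.0]
width: 0.5
finger_force: 60.5
```

Emit:
step_arm(targets=[{"dp": [0,0,0],"angular": [0,0,0.15],"grip": 0},{"dp": [0,0,0],"angular": [0,0,0.15],"grip": 0},{"dp": [0,0,0],"angular": [0,0,0.15],"grip": 0},{"dp": [0,0,0],"angular": [0,0,0.15],"grip": 0},{"dp": [0,0,0],"angular": [0,0,0.15],"grip": 0},{"dp": [0,0,0],"angular": [0,0,0],"grip": 0},{"dp": [0,0,0],"angular": [0,0,0],"grip": 0},{"dp": [0,0,0],"angular": [0,0,0],"grip": 0}])

```text
time: 5.05
ee_pos: [0.5162, -0.2583, 0.0536]
orientation: [[-0.556, 0.831, 0.0], [0.831, 0.556, -0.001], [-0.001, -0.001, -1.0]]
contact_force: [-3.6, -2.7, 6.2]
width: 0.498
finger_force: 60.6
```

```bash
python3 -c "
from station import manip
import numpy as np
s=manip.observe();print(np.round(s['moment'],2),np.round(s['contact_force'],1),np.round(s['orientation'],3).tolist(),s['finger_force'],np.round(s['q'],2))"
```

```text
[-0.45  0.66 -0.01] [-3.6 -2.7  6.2] [[-0.556, 0.831, 0.0], [0.831, 0.556, -0.001], [-0.001, -0.001, -1.0]] 60.56407928466797 [-0.67  0.62  1.53 -0.    0.99 -1.26]
```

Emit:
step_arm(targets=[{"dp": [0,0,0],"angular": [0,0,0],"grip": 1},{"dp": [0,0,0],"angular": [0,0,0],"grip": 1},{"dp": [0,0,0],"angular": [0,0,0],"grip": 1},{"dp": [0,0,0],"angular": [0,0,0],"grip": 1},{"dp": [0,0,-0.07],"angular": [0,0,0],"grip": 1},{"dp": [0,0,-0.1],"angular": [0,0,0],"grip": 1},{"dp": [0,0,-0.1],"angular": [0,0,0],"grip": 1},{"dp": [0,0,-0.1],"angular": [0,0,0],"grip": 1},{"dp": [0.07,0.035,0],"angular": [0,0,0],"grip": 1},{"dp": [0.073,0.035,0],"angular": [0,0,0],"grip": 1},{"dp": [0,0,0],"angular": [0,0,0],"grip": 1},{"dp": [0,0,0],"angular": [0,0,0],"grip": 1}])

```text
time: 6.55
ee_pos: [0.508, -0.1949, 0.2009]
orientation: [[-0.555, 0.832, 0.0], [0.832, 0.555, -0.0], [-0.0, 0.0, -1.0]]
contact_force: [-0.3, 0.1, 0.4]
width: 1.0
finger_force: 0.0
```

```bash
python3 look.py w2; python3 line.py w2 75
```

```text
6.55 [ 0.508  -0.1949  0.2009] [[-0.555, 0.832, 0.0], [0.832, 0.555, -0.0], [-0.0, 0.0, -1.0]] [-0.582  0.379  1.486 -0.     1.276 -1.17 ] 0.9998309261611664
n 1356 line mid -0.009725 0.00037499997 angle 175.40565 CW to 3rd deg -0.5668348000078538
perp offset mm 0.4051811 pct [ 39.  42.  63. 117.]
```

View pics/w2.png

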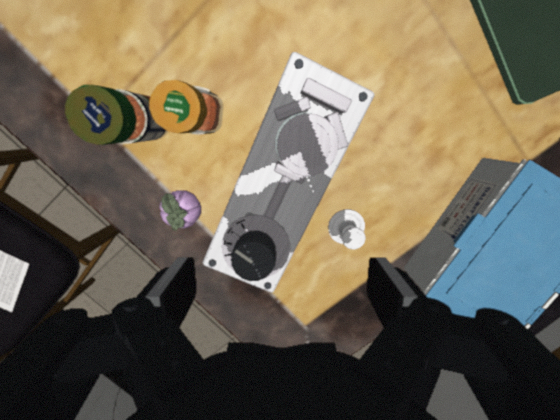

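Line now within 0.6° of the third mark. Next I'll move directly over the jar for the cap measurement.

Emit:
step_arm(targets=[{"dp": [0.068,0.03,0],"angular": [0,0,0],"grip": 1},{"dp": [0.067,0.03,0],"angular": [0,0,0],"grip": 1},{"dp": [0,0,0],"angular": [0,0,0],"grip": 1},{"dp": [0,0,0],"angular": [0,0,0],"grip": 1},{"dp": [0,0,0],"angular": [0,0,0],"grip": 1}])

```text
time: 7.22
ee_pos: [0.498, -0.1372, 0.2008]
orientation: [[-0.554, 0.833, -0.0], [0.833, 0.554, -0.0], [-0.0, -0.0, -1.0]]
contact_force: [-0.1, -0.2, -0.3]
width: 0.999
finger_force: 0.0
```

```bash
cat > cap.py <<'E'
from look import *
n=sys.argv[1];s,f=look(n);cx,cy,yaw=np.load("clamp.npy")
R=np.array([[np.cos(yaw),-np.sin(yaw)],[np.sin(yaw),np.cos(yaw)]]);J=np.array([cx,cy])+R@[0,.055]
u,v=proj(f,[*J,.08],s).astype(int);print("proj",u,v,"yel",ray(f,(0,0),.1,s).round(3))
k=4;x0,y0=u-75,v-70;im=cv2.resize(f["image"][y0:y0+140,x0:x0+150],None,fx=k,fy=k,interpolation=2)[:,:,::-1].copy();cv2.imwrite(f"pics/{n}r.png",im)
for r,z,c in((.0275,.08,(0,0,255)),(.0275,.062,(0,255,0)),(.03,.052,(255,0,0))):
    q=np.array([(proj(f,[J[0]+r*np.cos(a),J[1]+r*np.sin(a),z],s)-[x0,y0])*k for a in np.linspace(0,6.28,80)]).astype(int);cv2.polylines(im,[q],True,c,1)
cv2.imwrite(f"pics/{n}o.png",im)
E
python3 cap.py w3
```

```text
7.225 [ 0.498  -0.1372  0.2008] [[-0.554, 0.833, -0.0], [0.833, 0.554, -0.0], [-0.0, -0.0, -1.0]] [-0.496  0.32   1.57  -0.     1.251 -1.083] 0.9987333060016123
proj 280 204 yel [ 0.241 -0.118  0.1  ]
```

View pics/w3o.png

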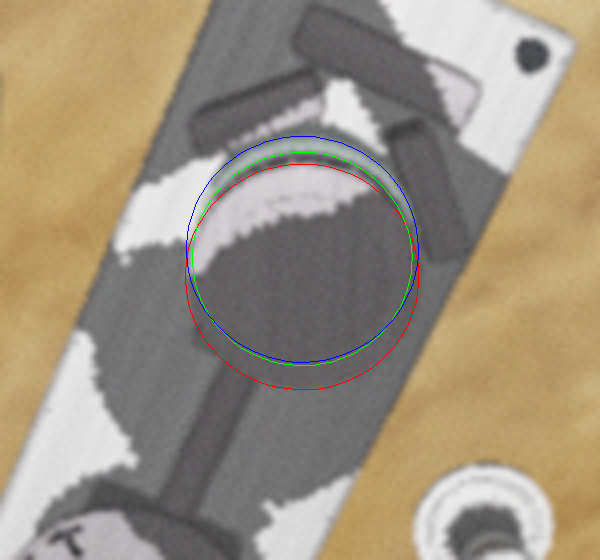

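The overlay lies on the cap's upper and left edges (y≈165, x≈190) within about 1 mm. A radial edge fit will check this.

```bash
cat > edge.py <<'E'
from h import *
import pickle,sys
from scipy.optimize import least_squares
s,f=pickle.load(open(sys.argv[1]+".pkl","rb"));cx,cy,yaw=np.load("clamp.npy");z=float(sys.argv[2])
J=np.array([cx,cy])+.055*np.array([-np.sin(yaw),np.cos(yaw)])
g=cv2.GaussianBlur(cv2.cvtColor(f["image"],7),(0,0),.8).astype(np.float32);rr=np.arange(.0225,.0325,.00025);Q=[]
for a in np.radians(np.arange(0,360,5)):
    p=np.array([proj(f,[J[0]+r*np.cos(a),J[1]+r*np.sin(a),z],s) for r in rr],np.float32)[None]
    d=np.gradient(cv2.remap(g,p[...,0],p[...,1],1)[0]);i=abs(d).argmax();Q.append((np.degrees(a),rr[i],d[i]))
Q=np.array(Q);print(" ".join(f"{a:.0f}:{r*1e3:.1f}({d:.0f})" for a,r,d in Q))
X=np.c_[Q[:,1]*np.cos(np.radians(Q[:,0])),Q[:,1]*np.sin(np.radians(Q[:,0]))];X=X[abs(Q[:,2])>1.2]
r=least_squares(lambda c:np.hypot(*(X-c).T)-.0275,[0,0],loss="cauchy",f_scale=.0004);print("offset mm",r.x*1e3,"cap",J+r.x,"inliers",(abs(r.fun)<.0007).sum(),len(X))
E
python3 edge.py w3 .08
```

```text
0:32.5(3) 5:32.5(5) 10:32.3(5) 15:32.5(4) 20:32.5(2) 25:26.8(1) 30:27.3(1) 35:28.3(1) 40:28.3(2) 45:29.8(-2) 50:31.0(1) 55:29.3(-2) 60:29.8(-2) 65:30.3(-3) 70:31.0(-5) 75:31.3(-6) 80:32.5(-8) 85:29.8(7) 90:27.8(-7) 95:27.8(-10) 100:27.3(-7) 105:27.5(-10) 110:27.8(-12) 115:27.5(-11) 120:28.3(-10) 125:28.0(-12) 130:28.3(-9) 135:27.5(-12) 140:27.3(-11) 145:27.3(-10) 150:27.0(-9) 155:27.0(-9) 160:27.3(-8) 165:27.0(-9) 170:27.3(-6) 175:29.5(5) 180:28.8(6) 185:28.8(6) 190:28.5(5) 195:22.5(8) 200:22.8(9) 205:22.5(9) 210:23.8(3) 215:26.3(2) 220:26.5(2) 225:27.0(2) 230:27.5(2) 235:27.8(2) 240:29.8(2) 245:30.5(2) 250:28.8(2) 255:28.3(2) 260:31.0(1) 265:26.3(-1) 270:27.0(-1) 275:27.0(-1) 280:23.0(1) 285:26.8(2) 290:26.8(2) 295:26.8(2) 300:26.8(2) 305:26.3(2) 310:26.5(1) 315:27.8(1) 320:26.8(1) 325:26.5(2) 330:26.8(1) 335:26.8(1) 340:26.8(1) 345:26.8(1) 350:27.5(1) 355:32.5(1)
offset mm [0.48569135 0.76985308] cap [ 0.49846612 -0.13603896] inliers 26 60
```

Emit:
step_arm(targets=[{"dp": [0.0015,0.001,0.1],"angular": [0,0,0],"grip": 1},{"dp": [0,0,0.1],"angular": [0,0,0],"grip": 1},{"dp": [0,0,0.1],"angular": [0,0,0],"grip": 1},{"dp": [0,0,0.04],"angular": [0,0,0],"grip": 1},{"dp": [0,0,0.037],"angular": [0,0,0],"grip": 1},{"dp": [0,0,0],"angular": [0,0,0],"grip": 1},{"dp": [0,0,0],"angular": [0,0,0],"grip": 1},{"dp": [0,0,0],"angular": [0,0,0],"grip": 1},{"dp": [0,0,0],"angular": [0,0,0],"grip": 1}])

```text
time: 8.4
ee_pos: [0.4981, -0.1356, 0.0506]
orientation: [[-0.555, 0.832, 0.001], [0.832, 0.555, -0.0], [-0.001, 0.0, -1.0]]
contact_force: [-0.2, 0.1, 0.4]
width: 1.001
finger_force: 0.0
```

Emit:
step_arm(targets=[{"dp": [0,0,0],"angular": [0,0,0],"grip": 0},{"dp": [0,0,0],"angular": [0,0,0],"grip": 0},{"dp": [0,0,0],"angular": [0,0,0],"grip": 0},{"dp": [0,0,0],"angular": [0,0,0],"grip": 0},{"dp": [0,0,0],"angular": [0,0,0],"grip": 0}])

```text
time: 9.02
ee_pos: [0.4976, -0.1357, 0.0506]
orientation: [[-0.555, 0.832, -0.001], [0.832, 0.555, -0.0], [-0.0, -0.001, -1.0]]
contact_force: [-3.4, -1.4, 7.3]
width: 0.631
finger_force: 61.5
```

Emit:
step_arm(targets=[{"dp": [0,0,0],"angular": [0,0,-0.1],"grip": 0},{"dp": [0,0,0],"angular": [0,0,-0.1],"grip": 0},{"dp": [0,0,0],"angular": [0,0,-0.1],"grip": 0},{"dp": [0,0,0],"angular": [0,0,-0.1],"grip": 0},{"dp": [0,0,-0.0005],"angular": [0,0,-0.1],"grip": 0},{"dp": [0,0,-0.0005],"angular": [0,0,-0.1],"grip": 0},{"dp": [0,0,-0.0005],"angular": [0,0,-0.1],"grip": 0},{"dp": [0,0,0],"angular": [0,0,0],"grip": 0}])

```text
time: 10.02
ee_pos: [0.4975, -0.1355, 0.051]
orientation: [[-0.908, 0.419, -0.001], [0.419, 0.908, -0.0], [0.001, -0.0, -1.0]]
contact_force: [-3.6, 0.5, 5.4]
width: 0.626
finger_force: 61.8
```

```bash
cat > st.py <<'E'
from station import manip
import numpy as np
s=manip.observe();o=s['orientation'];print(s['time'],'M',np.round(s['moment'],2),'F',np.round(s['contact_force'],1),'th',np.degrees(np.arctan2(o[1][1],o[0][1])),'f',s['finger_force'],'w',s['width'],'p',np.round(s['ee_pos'],4),np.round(s['q'],2))
E
python3 st.py
```

```text
10.025 M [-0.05  0.64  0.13] F [-3.6  0.5  5.4] th 65.25636628437539 f 61.80006477981806 w 0.6256083891040864 p [ 0.4975 -0.1355  0.051 ] [-0.49  0.51  1.73 -0.    0.9  -1.63]
```

Emit:
step_arm(targets=[{"dp": [0,0,-0.0005],"angular": [0,0,-0.1],"grip": 0},{"dp": [0,0,-0.0005],"angular": [0,0,-0.1],"grip": 0},{"dp": [0,0,-0.0005],"angular": [0,0,-0.1],"grip": 0},{"dp": [0,0,-0.0005],"angular": [0,0,-0.1],"grip": 0},{"dp": [0,0,0],"angular": [0,0,-0.1],"grip": 0},{"dp": [0,0,0],"angular": [0,0,-0.1],"grip": 0},{"dp": [0,0,0],"angular": [0,0,-0.1],"grip": 0},{"dp": [0,0,0],"angular": [0,0,-0.1],"grip": 0},{"dp": [0,0,0],"angular": [0,0,-0.117],"grip": 0},{"dp": [0,0,0],"angular": [0,0,0],"grip": 0},{"dp": [0,0,0],"angular": [0,0,0],"grip": 0}])

```text
time: 11.4
ee_pos: [0.4976, -0.1362, 0.0521]
orientation: [[-0.959, -0.284, -0.001], [-0.284, 0.959, -0.001], [0.001, -0.001, -1.0]]
contact_force: [-6.0, -4.6, 7.7]
width: 0.629
finger_force: 62.1
```

```bash
python3 st.py; python3 look.py w4
```

```text
11.4 M [-0.6   0.9   0.02] F [-6.  -4.6  7.7] th 106.4796640513356 f 62.12369229644537 w 0.6293258480622512 p [ 0.4976 -0.1362  0.0521] [-0.49  0.51  1.73 -0.    0.9  -2.35]
11.4 [ 0.4976 -0.1362  0.0521] [[-0.959, -0.284, -0.001], [-0.284, 0.959, -0.001], [0.001, -0.001, -1.0]] [-4.940e-01  5.110e-01  1.727e+00 -2.000e-03  9.030e-01 -2.351e+00] 0.6293258480622512
```

View pics/w4.png

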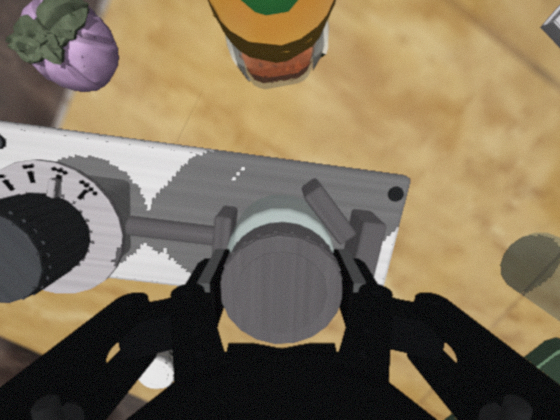

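Freed: the turn reads 1.27 rad, moment is near zero, the pointer sits at the third mark (~(56,188)), and the cap is held at ~(282,285). Lifting gently.

Emit:
step_arm(targets=[{"dp": [0,0,-0.004],"angular": [0,0,0],"grip": 0},{"dp": [0,0,-0.004],"angular": [0,0,0],"grip": 0},{"dp": [0,0,0],"angular": [0,0,0],"grip": 0}])

```text
time: 11.82
ee_pos: [0.4973, -0.136, 0.0545]
orientation: [[-0.959, -0.283, -0.001], [-0.283, 0.959, -0.001], [0.001, -0.0, -1.0]]
contact_force: [-3.6, -3.6, 0.2]
width: 0.625
finger_force: 63.5
```

```bash
python3 st.py
```

```text
11.825 M [-0.68  0.53 -0.07] F [-3.6 -3.6  0.2] th 106.45910053774843 f 63.49447002634406 w 0.6245135423381108 p [ 0.4973 -0.136   0.0545] [-0.49  0.51  1.73 -0.    0.91 -2.35]
```

No upward resistance. Continuing the lift.

Emit:
step_arm(targets=[{"dp": [0,0,-0.005],"angular": [0,0,0],"grip": 0},{"dp": [0,0,-0.005],"angular": [0,0,0],"grip": 0},{"dp": [0,0,-0.005],"angular": [0,0,0],"grip": 0},{"dp": [0,0,0],"angular": [0,0,0],"grip": 0}])

```text
time: 12.32
ee_pos: [0.4983, -0.1354, 0.0611]
orientation: [[-0.959, -0.283, 0.001], [-0.283, 0.959, -0.0], [-0.001, -0.0, -1.0]]
contact_force: [-0.5, -0.2, 0.3]
width: 0.625
finger_force: 63.7
```

```bash
python3 st.py
```

```text
12.325 M [-0.09  0.05 -0.  ] F [-0.5 -0.2  0.3] th 106.4538572907851 f 63.674206444993615 w 0.6249066078241423 p [ 0.4983 -0.1354  0.0611] [-0.49  0.5   1.72  0.    0.92 -2.35]
```

Emit:
step_arm(targets=[{"dp": [0,0,-0.017],"angular": [0,0,0],"grip": 0},{"dp": [0,0,-0.017],"angular": [0,0,0],"grip": 0},{"dp": [0,0,-0.017],"angular": [0,0,0],"grip": 0},{"dp": [0,0,0],"angular": [0,0,0],"grip": 0},{"dp": [0,0,0],"angular": [0,0,0],"grip": 0}])

```text
time: 12.95
ee_pos: [0.4978, -0.1355, 0.081]
orientation: [[-0.959, -0.283, -0.0], [-0.283, 0.959, 0.0], [0.0, 0.0, -1.0]]
contact_force: [-0.4, 0.1, -0.1]
width: 0.629
finger_force: 63.6
```

```bash
python3 st.py; python3 - <<'E'
from look import *
s,f=look("w5");d=manip.grab_frame("side");cx,cy,yaw=np.load("clamp.npy");J=np.array([cx,cy])+.055*np.array([-np.sin(yaw),np.cos(yaw)])
k=4
def crop(f,s,P,w,h):
    u,v=proj(f,[*J,P],s).astype(int);x0,y0=max(u-w//2,0),max(v-h//2,0);im=cv2.resize(f["image"][y0:y0+h,x0:x0+w],None,fx=k,fy=k,interpolation=2)[:,:,::-1].copy()
    return im,x0,y0
a,x0,y0=crop(d,None,.08,80,120);b,x1,y1=crop(f,s,.08,120,120)
raw=a.copy()
for im,ff,ss,x,y in((a,d,None,x0,y0),(b,f,s,x1,y1)):
  for z,r,c in((.074,.019,(255,0,0)),(.094,.0275,(0,255,0)),(.112,.0275,(0,0,255))):
    q=np.array([(proj(ff,[J[0]+r*np.cos(t),J[1]+r*np.sin(t),z],ss)-[x,y])*k for t in np.linspace(0,6.28,60)]).astype(int);cv2.polylines(im,[q],True,c,1)
hh=min(a.shape[0],b.shape[0]);o=np.hstack([raw[:hh],b[:hh]]);o=o[:, :800];cv2.imwrite("pics/w5o.png",np.hstack([a[:hh],b[:hh]])[:,:800]);cv2.imwrite("pics/w5raw.png",o)
E
```

```text
12.95 M [ 0.04  0.05 -0.09] F [-0.4  0.1 -0.1] th 106.4512917355472 f 63.61054460518062 w 0.6288043238891584 p [ 0.4978 -0.1355  0.081 ] [-0.49  0.47  1.71  0.    0.97 -2.35]
12.95 [ 0.4978 -0.1355  0.081 ] [[-0.959, -0.283, -0.0], [-0.283, 0.959, 0.0], [0.0, 0.0, -1.0]] [-0.493  0.466  1.707  0.     0.969 -2.351] 0.6288043238891584
```

View pics/w5o.png

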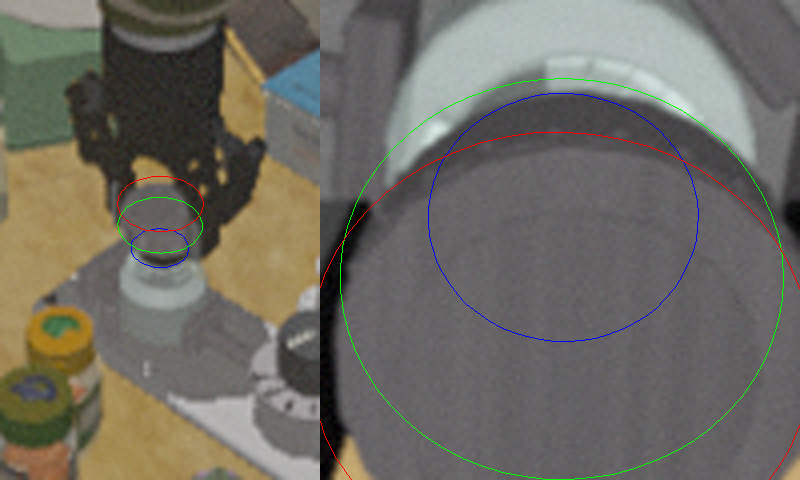

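Left (side view): the cap is held clear above the jar, which still stands in the clamp. Right (wrist view): the cap's top edge is at y≈150 against the predicted 132, under 2 mm and within calibration. Comparing tool readings seated and now gives a lower edge about 19–20 mm above the mouth, off-centre by less than 1 mm. Handing in.

```bash
python3 -c "
from station import manip
print(manip.close_job())"
```

```text
the job is handed in; nothing more can be done
None
```

The job is handed in (the hand-in gave no verdict): the sleeve is at the third mark, and the freed cap is held level about 2 cm above the jar's mouth, centred to within about 1 mm by the tool readings, with the jar still standing in the clamp (I did not measure whether the jar turned).

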